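Close the sprung test cell and hold its collar home for the reading

ROBOT

A 6-joint arm with a two-finger parallel gripper is mounted at the origin on a cart in front of the work surface, level with it; the furniture and walls round the work are solid. World frame = base frame: x ahead of the robot, y to its left, z up, the work surface at z = 0. Lengths are in m, angles in rad, forces in N, time in s.
With the tool pointing down it reaches from about 0.4 to 0.825 m from the base axis. Payload 7 kg.
Tool frame: the origin (TCP) lies midway between the tips of the shut fingers; the grasp point (between the pads) lies 19 mm behind it; z points along the fingers, y is the line along which they close (so a half turn about z gives the same grasp; the last joint's range is limited). The gripper opens to 88 mm and grips with 3 to 60 N. Pads are 19 mm wide; open, the fingers measure 130 mm over their backs; the gripper's body (78 mm by 193 mm) begins 47 mm behind the grasp point.
Start: joints at [-1.018, 0.359, 0.012, 0, -1.224, -0.288], TCP at [0.177, -0.651, 0.227] pointing down, gripper open.
Joint ranges: [-3.07, 3.07], [-1.43, 2.12], [-1.02, 1.25], [-3.03, 1.67], [-3.05, -0], [-3.03, 3.03]. Speed limits (rad/s): [2.39, 2.39, 3.01, 3.14, 3.14, 3.14].

INTERFACE

Orientations are given as [roll, pitch, yaw] about the fixed x, y, z axes, in that order (R = Rz(yaw) Ry(pitch) Rx(roll)).
In Python, from station import get_state, grab_frame, calibration, job_done, boxes_of, regions_of, spot_point gives the robot as it stands. The module is installed in compiled form; this text tells all that it offers.
- The arm moves only by the tool arm_command, never from a script. Its argument "commands" is a list of rows, each an object of numbers: "tx", "ty", "tz": the shift along the tool's x, y, z each as a share of 25 cm, from -1 to 1; "twist": the turn about the tool's z as a share of 180 degrees, from -1 to 1. A call has exactly 8 rows; each row is the pose to reach, as a shift and turn from the pose commanded when the call began, along the tool's axes at that moment, turning the shorter way round; what a row does not reach only later rows make up. A row lasts 1/12 s, in which the tool goes at most 41.7 mm and 7.16 degrees, less where a joint would pass 70% of its speed; a pose out of reach is approached as far as the arm can. A call with a number of a shift or a turn outside -1 to 1 is refused whole. A call with a gripper value outside its range is refused whole. "claw" is the opening, from 0 (shut) to 1 (fully open), set as the call begins (left out, the last holds). The fingers move at their own pace and stop on an object; "grip_force" is the grip in N (left out, the last holds). Time passes only in rows, so rows that repeat a pose let the fingers close, or fill a call up. It gives the time, the measured TCP pose, the force, the opening and the grip force at its end, in the units of the state.
- get_state(): the state, without advancing time (a new reading comes with each control period).
- grab_frame(name): name is "side" or "top" or "wrist"; returns the picture (400x640x3 uint8, red, green, blue); there is no depth.
- calibration(name): a dict with "camera_matrix" (3x3 intrinsics, pixels), "extrinsics" (4x4, takes a point from camera to world coordinates). Camera axes: x right, y down, z forward; pixel columns grow to the right and rows downward; lengths in m; the calibration is good to about 2 mm. A picture is of the moment at which its call begins: read the wrist's pose just before it. calibration takes no time and is no camera call; for the wrist camera it gives the pose at the moment of the call.
- job_done(): hands the job in; it is judged then, once.
Trained networks look in the newest picture that a camera, given by its name, has taken for a name from the list of things; names that differ only in an ending like _2 or _b are one class to them, and where a whole thing is asked for, a point or a joint stands for the part that bears it (a point fixed in the world has none). Each returns a list of dicts, best first, with "score" (0 to 1); they miss things now and then, are a little off and sometimes report something else, mostly with a low value. They report only what shows in the picture. A call takes as long as a camera call. They do not tell look-alikes from the thing itself.
- boxes_of(query, camera): "rect" ([left, top, right, bottom] in pixels, round what is visible of it).
- regions_of(query, camera): "region" (400x640 bool, what is visible of it) and "rect" ([left, top, right, bottom] in pixels, round what is visible of it).
- spot_point(query, camera): "uv" ([column, row] in pixels: a listed point, or the origin of a listed thing).
The state is a dict: "t": time; "q": joint angles; "qd": joint speeds; "joint_efforts": joint torques, N m; "eef_pos": TCP position; "ee_rot": TCP orientation; "force": force on the tool from outside, world axes, zero at the start; "moment": the same for the moment, N m; "width": finger opening in m; "gripper_force": force on a finger pad.
Only numpy, scipy, OpenCV 4.12 (cv2) and the standard library are available. Lean on these libraries where they do the work, as an engineer would, in place of code of your own. Each camera call takes 0.05 s, during which the arm holds its last target. There are 200 camera calls.

TASK

Take the tall knurled electrode collar out of the tray of fittings and put it, mouth down, over the stub of the test cell. Turn it under light pressure until the keyways hidden in its bore drop over the pins on the stub, then push it down against the sprung contact until it sits fully home on the boss. Finish while still gripping it and holding it pushed home for the reading (let go and the spring lifts it); leave the other fittings in the tray and everything else on the bench where it is.

Things in the scene. Friction and masses are not known exactly. Their poses are not given: they have to be found in the camera images.
- collar_mid (a point): Centre of the electrode collar, half-way up: the tallest part in the tray, a round aluminium cap, 48 mm in diameter and 42 mm high, with a knurled side and a closed flat top 21 mm above this point, in whose middle sits a small brass socket (13 mm wide, 4 mm high). It stands mouth down, z up; about 0.14 kg.
- collar_mouth (a point): Centre of the collar's open mouth (its underside, 21 mm below its centre). From here the bore, 32 mm in diameter, goes 34 mm up to the closed top. Three keyways, 7 mm wide and 4.5 mm deep, a third of a turn apart, run along the whole bore; they cannot be seen from outside and their angle to the axes given here is not known.
- cell_base: The test cell, fixed to the bench; origin under its centre, z up. Grey plate 130 x 100 x 12 mm (longer along x), two brass binding posts at x = +52, y = +/-22 mm reaching 30 mm above the bench, low screws at the corners. In the middle a round steel boss (46 mm in diameter, in its lowest 4 mm 58 mm) with the white stub upright on it.
- stub_top (a point): Centre of the top of the test cell's white stub, 60 mm above the bench, z up. The stub is 30 mm in diameter, its top edge chamfered by 3.5 mm; the sprung contact stands out of it a further 12 mm.
- pin_level (a point): Point on the stub's axis level with the upper side of its three pins, 50 mm above the bench. The steel pins, 4 mm thick, stand out 4.5 mm, a third of a turn apart; their bearing differs each time and is not told by these axes. A collar whose keyways miss the pins stops with its mouth here. They pass with about 1.5 mm play to either side (0.08 rad).
- boss_top (a point): Centre of the flat top of the steel boss (46 mm in diameter), at the foot of the stub, 30 mm above the bench. Fully home, the collar's mouth rests on the boss, at this point.
- contact (a joint): Sprung brass contact, 11 mm in diameter, that stands 12 mm out of the middle of the stub's top: 0 when free, grows in m as it is pressed down. The collar's inner top meets it 8 mm before home, so it reads 0.008 with the collar fully home. The spring starts at about 3 N and pushes with about 10 N there; it lifts the collar again if that is let go.
- tray: The open grey tray of fittings, fixed, 206 x 276 mm outside (longer along y), walls 3 mm thick and 25 mm high, floor 3 mm thick. Origin under its centre; z up. Six fittings stand loosely in two rows of three, 84 mm (x) by 75 mm (y) apart, which one where varies; two small nuts lie between the rows.
- small_cap_mid (a point): Centre of another fitting in the tray, to be left there: small knurled cap, 34 mm in diameter, 24 mm high, brass stud on top.
- ring_nut_mid (a point): Centre of another fitting in the tray, to be left there: flat open knurled steel ring, 44 mm outside, 33 mm inside, 14 mm high.
- plug_mid (a point): Centre of another fitting in the tray, to be left there: white stepped plug, flange 41 mm in diameter, 26 mm high.
- disc_mid (a point): Centre of another fitting in the tray, to be left there: flat steel disc, 36 mm in diameter, 10 mm high.
- spacer_mid (a point): Centre of another fitting in the tray, to be left there: steel spacer block 20 x 50 x 16 mm (x, y, z).
- hex_nut_mid (a point): Centre of a small part in the tray, to be left there: steel hexagon nut, 19 mm across, 8 mm high.
- thumb_nut_mid (a point): Centre of a small part in the tray, to be left there: brass thumb nut, 20 mm in diameter, 9 mm high.
- resistor: Bystander: black resistor block with two binding posts, 46 x 66 x 48 mm; origin under its centre.
- bottle: Bystander: white squeeze bottle with bent nozzle, 64 x 96 x 202 mm; origin at its foot.
- driver: Bystander: screwdriver lying on the bench, 176 mm long along its y; origin under its middle.
- probe: Bystander: spare probe lying on the bench, 105 mm long along its y; origin under its middle.
- brush: Bystander: flat brush lying on the bench, 183 mm long along its y; origin under its middle.
Things that resemble listed ones, but are neither listed nor needed, are in the scene too. Leave any blue look-alike of the part that bears collar_mid alone.

How it is judged:
On the way, in this order (a step that is already met when the one before it is completed fails the run):
1. the electrode collar is lifted clear out of the tray in the gripper (height (world z) of collar_mid above 0.06 m and contact force between the fingers and collar above 1 N), for 0.2 s.
2. the collar is over the stub, upright, its mouth below the stub's top (horizontal distance between collar_mid and stub_top below 0.004 m and z of collar_mouth in the frame of stub_top below -0.003 m and angle between collar_mid's own z axis and vertical below 0.12 rad), for 0.05 s.
At the end, for the whole second after the job is handed in: Through the last second the collar is on the stub, centred within 3 mm, upright within 0.06 rad and within 2 mm of fully home on the boss, with the sprung contact pressed down at least 6 mm; the fingers still hold it (more than 2 N on it) and it does not move (horizontal distance between collar_mid and stub_top below 0.003 m and z of collar_mouth in the frame of boss_top below 0.002 m and angle between collar_mid's own z axis and vertical below 0.06 rad and value of joint contact above 0.006 m and contact force between the fingers and collar above 2 N and linear speed of collar below 0.01 m/s); the arm keeps its last pose, push and grip.
It fails at once if the collar is forced hard onto the stub or its pins (over 40 N) (contact force between collar and spigot above 40 N).
It fails at once if another fitting is taken out of the tray (height (world z) of any of small_cap_mid, ring_nut_mid, plug_mid, disc_mid, spacer_mid, hex_nut_mid, thumb_nut_mid above 0.06 m or horizontal distance between any of small_cap_mid, ring_nut_mid, plug_mid, disc_mid, spacer_mid, hex_nut_mid, thumb_nut_mid and tray above 0.165 m).
It fails at once if a bystander on the bench is shifted by more than 3 cm or knocked over (distance of any of resistor, bottle, driver, probe, brush from where it was at the start of the episode above 0.03 m or angle between bottle's own z axis and vertical above 0.4 rad).
It also fails if it takes over 58 s, if anything falls off the work surface, if the arm or the gripper's body presses on something with over 40 N, if the wrist force passes 120 N, or if a joint passes its speed limit or range.

## Working session

There is one attempt and no reset: what is moved stays moved. The work goes in short steps, Python scripts to look and compute and a tool call to move; the robot and the scene stay as the last step left them, time stands still between calls to the robot, and variables do not carry over. Pictures are saved under pics/ and viewed, at most 10 in all, crops included, and the job is handed in when it is done.

Besides the shell and the picture viewer there is one more tool, called in YAML: its name, and indented under it one key for each argument. arm_command: Moves the arm, as the interface text tells. Shift numbers are shares of 25 cm and turn numbers shares of 180 degrees, none past 1 either way. Its arguments: {"type":"object","properties":{"commands":{"type":"array"},"claw":{"type":"number"},"grip_force":{"type":"number"}},"required":["commands"]}

```bash
mkdir -p pics; cat > h.py <<'E'
import numpy as np, cv2
from station import *
def ray(cam,uv,z,C=None):
    C=C or calibration(cam);K=np.array(C["camera_matrix"]);T=np.array(C["extrinsics"])
    d=T[:3,:3]@np.linalg.inv(K)@[uv[0],uv[1],1];o=T[:3,3]
    return (o+d*(z-o[2])/d[2]).round(4)
def proj(cam,p):
    C=calibration(cam);K=np.array(C["camera_matrix"]);T=np.linalg.inv(np.array(C["extrinsics"]))
    q=K@(T[:3,:3]@np.array(p)+T[:3,3]);return q[:2]/q[2]
def save(n,im):cv2.imwrite("pics/"+n,im[:,:,::-1])
E
python3 - <<'E'
from h import *
s=get_state();print(s)
for c in("top","side"):
    save(c+"0.png",grab_frame(c))
    for q,z in(("collar_mid",.024),("stub_top",.06),("cell_base",0),("tray",0)):
        if c=="side" and q=="tray":continue
        for d in spot_point(q,c)[:4]:print(c,q,round(d["score"],2),np.round(d["uv"],1),ray(c,d["uv"],z))
E
```

```text
{'t': 0.0, 'q': array([-1.01791338e+00,  3.59379904e-01,  1.10596554e-02, -3.67276380e-04,
       -1.22408448e+00, -2.88125315e-01]), 'qd': array([ 9.05776568e-05,  6.20628680e-04,  4.72274612e-04, -1.59651227e-03,
        3.46439459e-04, -2.47759756e-04]), 'joint_efforts': array([-3.91808380e-04, -5.82709050e+01,  2.93055421e+01,  6.99737817e+00,
        6.98700955e-03, -1.62398596e-04]), 'eef_pos': array([ 0.17649993, -0.65101019,  0.22562446]), 'ee_rot': array([ 3.13995243e+00, -1.26052490e-04, -2.87696000e+00]), 'force': array([-0.270631  , -0.28765596, -0.10289521]), 'moment': array([ 0.01595159, -0.01894806,  0.0449292 ]), 'gripper_force': 0.0, 'width': 0.08798503538836785}
top collar_mid 0.7 [290.1 249.2] [0.3771 0.0841 0.024 ]
top collar_mid 0.69 [382.1 217.7] [ 0.482  -0.1988  0.024 ]
top collar_mid 0.63 [280.4 211.4] [0.4941 0.1187 0.024 ]
top collar_mid 0.57 [236.9 271.1] [0.3063 0.2442 0.024 ]
top stub_top 0.84 [385.6 219.6] [ 0.471  -0.2052  0.06  ]
top cell_base 0.56 [379.2 217.3] [ 0.4868 -0.1925  0.    ]
top cell_base 0.46 [247.3 195.9] [0.5455 0.2287 0.    ]
top tray 0.95 [258.2 196.7] [0.5438 0.1937 0.    ]
side collar_mid 0.7 [358.8 243.5] [0.37   0.1006 0.024 ]
side collar_mid 0.65 [313.6 242.5] [0.4895 0.1184 0.024 ]
side stub_top 0.9 [333.3 161.2] [ 0.4864 -0.2006  0.06  ]
side stub_top 0.39 [297.8 290. ] [0.4911 0.2929 0.06  ]
side cell_base 0.87 [332.9 177.3] [ 0.4853 -0.1915  0.    ]
side cell_base 0.37 [334.4 160.6] [ 0.4945 -0.284   0.    ]
```

View pics/top0.png

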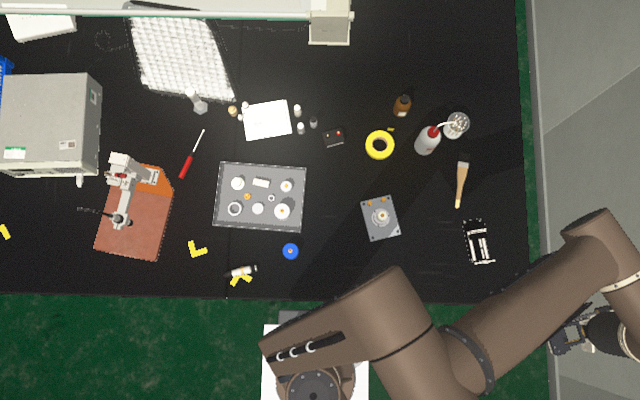

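View pics/side0.png

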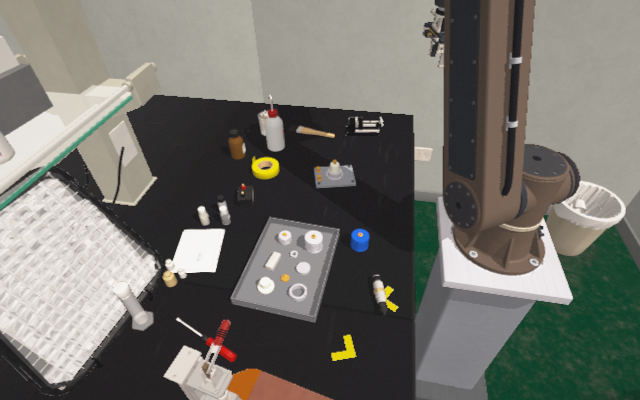

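The top view shows three candidates: the blue cap at (290,250) outside the tray, the small cap at (286,186) and the large cap at (282,211), both in the tray. The large one is also at side (313,241). It fits because it is the tallest, is aluminium with a brass socket, and stands in the tray. I'll confirm it in an enlarged crop.

```bash
python3 - <<'E'
from h import *
a=cv2.imread("pics/top0.png")[150:270,205:315];b=cv2.imread("pics/side0.png")[210:330,225:385]
f=lambda i:cv2.resize(i,None,fx=2.9,fy=2.9,interpolation=cv2.INTER_CUBIC)
cv2.imwrite("pics/crop1.png",np.hstack([f(a),f(b)]))
C=calibration("wrist");print(np.array(C["camera_matrix"]),np.array(C["extrinsics"]).round(3))
E
```

```text
[[296.24170313   0.         319.65224911]
 [  0.         296.24170313 202.88888257]
 [  0.           0.           1.        ]] [[-0.262  0.918  0.297  0.095]
 [ 0.965  0.249  0.082 -0.673]
 [ 0.002  0.308 -0.951  0.385]
 [ 0.     0.     0.     1.   ]]
```

View pics/crop1.png

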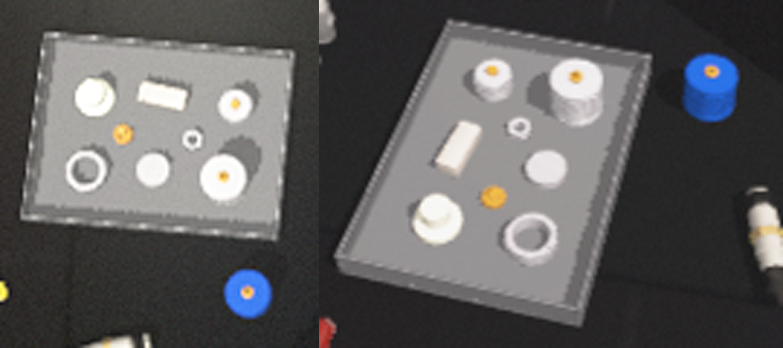

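The crop confirms it: the white-metal cap with the brass socket at crop (222,177) and (576,92) is clearly taller than the small cap. That puts it near (0.492, 0.118). I'll move via the stub and take a close look there on the way.

arm_command:
  commands:
    - {"tx": -0.82,"ty": 0.71,"tz": -0.1}
    - {"tx": -0.82,"ty": 0.71,"tz": -0.1}
    - {"tx": -0.82,"ty": 0.71,"tz": -0.1}
    - {"tx": -0.82,"ty": 0.71,"tz": -0.1}
    - {"tx": -0.82,"ty": 0.71,"tz": -0.1}
    - {"tx": -0.82,"ty": 0.71,"tz": -0.1}
    - {"tx": -0.82,"ty": 0.71,"tz": -0.1}
    - {"tx": -0.82,"ty": 0.71,"tz": -0.1}

```text
invalid input
```

arm_command:
  commands:
    - {"tx": -0.82,"ty": 0.71}
    - {"tx": -0.82,"ty": 0.71}
    - {"tx": -0.82,"ty": 0.71}
    - {"tx": -0.82,"ty": 0.71}
    - {"tx": -0.82,"ty": 0.71}
    - {"tx": -0.82,"ty": 0.71}
    - {"tx": -0.82,"ty": 0.71}
    - {"tx": -0.82,"ty": 0.71}

```text
invalid input
```

```bash
python3 - <<'E'
from h import *
s=get_state();print(s["t"],s["q"].round(3),s["eef_pos"],s["ee_rot"],s["force"])
C=calibration("wrist");im=grab_frame("wrist");save("w1.png",im)
for q,z in(("stub_top",.06),("boss_top",.03),("pin_level",.05),("cell_base",0),("collar_mid",.024)):
    for d in spot_point(q,"wrist")[:2]:print(q,round(d["score"],2),np.round(d["uv"],1),ray("wrist",d["uv"],z,C))
E
```

```text
0.45 [-1.018  0.359  0.012 -0.    -1.224 -0.288] [ 0.17662639 -0.65141382  0.22646602] [ 3.14141843e+00  1.34944646e-05 -2.87681106e+00] [ 0.75181789 -1.02432394 -0.51693993]
```

View pics/w1.png

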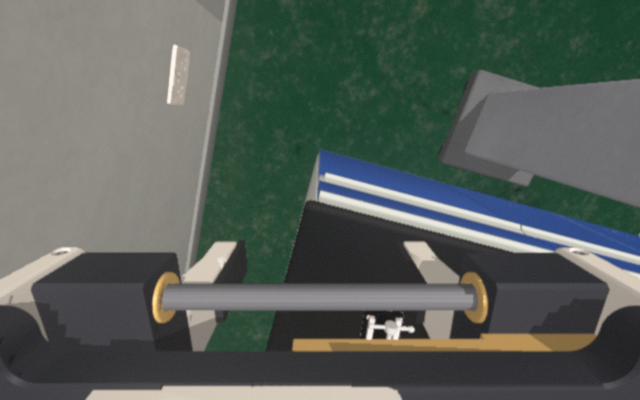

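The move was refused, so the arm is still at the start. The picture shows the fingers at about (215,270) and (430,270) over the bench edge. I'll retry with all four keys in each row.

arm_command:
  commands:
    - {"tx": -0.82,"ty": 0.71,"tz": -0.1,"twist": 0}
    - {"tx": -0.82,"ty": 0.71,"tz": -0.1,"twist": 0}
    - {"tx": -0.82,"ty": 0.71,"tz": -0.1,"twist": 0}
    - {"tx": -0.82,"ty": 0.71,"tz": -0.1,"twist": 0}
    - {"tx": -0.82,"ty": 0.71,"tz": -0.1,"twist": 0}
    - {"tx": -0.82,"ty": 0.71,"tz": -0.1,"twist": 0}
    - {"tx": -0.82,"ty": 0.71,"tz": -0.1,"twist": 0}
    - {"tx": -0.82,"ty": 0.71,"tz": -0.1,"twist": 0}

```text
t: 1.42
eef_pos: [0.3303, -0.4237, 0.2529]
ee_rot: [-3.14, 0.002, -2.873]
force: [-0.7, -0.2, 0.5]
width: 0.0871
gripper_force: 0.0
```

arm_command:
  commands:
    - {"tx": -0.82,"ty": 0.71,"tz": 0,"twist": 0}
    - {"tx": -0.82,"ty": 0.71,"tz": 0,"twist": 0}
    - {"tx": -0.82,"ty": 0.71,"tz": 0,"twist": 0}
    - {"tx": -0.82,"ty": 0.71,"tz": 0,"twist": 0}
    - {"tx": -0.82,"ty": 0.71,"tz": 0,"twist": 0}
    - {"tx": -0.82,"ty": 0.71,"tz": 0,"twist": 0}
    - {"tx": -0.82,"ty": 0.71,"tz": 0,"twist": 0}
    - {"tx": -0.82,"ty": 0.71,"tz": 0,"twist": 0}

```text
t: 2.08
eef_pos: [0.4816, -0.1988, 0.2516]
ee_rot: [-3.142, 0.001, -2.873]
force: [-0.1, -1.0, -0.2]
width: 0.088
gripper_force: 0.0
```

```bash
cat > look.py <<'E'
from h import *
import sys
s=get_state();print(s["t"],s["q"].round(3),s["eef_pos"].round(4),s["ee_rot"].round(4),s["force"].round(2))
C=calibration("wrist");im=grab_frame("wrist");save(sys.argv[1],im)
for q,z in(("stub_top",.06),("boss_top",.03),("pin_level",.05),("cell_base",0),("collar_mid",.024),("collar_mouth",.003)):
    for d in spot_point(q,"wrist")[:2]:print(q,round(d["score"],2),np.round(d["uv"],1),ray("wrist",d["uv"],z,C))
E
python3 look.py w2.png
```

```text
2.0833 [-0.015  0.087 -0.285 -0.    -1.198 -1.288] [ 0.4816 -0.1988  0.2516] [-3.1415e+00  8.0000e-04 -2.8732e+00] [-0.09 -1.05 -0.25]
stub_top 0.82 [324.9 183.2] [ 0.4831 -0.1906  0.06  ]
boss_top 0.88 [322.1 181.3] [ 0.4888 -0.1922  0.03  ]
pin_level 0.67 [567.1 253.9] [0.4934 0.1534 0.05  ]
pin_level 0.47 [368.7 340.2] [ 0.702  -0.0603  0.05  ]
cell_base 0.93 [324.5 174.2] [ 0.485  -0.1895  0.    ]
collar_mid 0.94 [551.2 148.2] [0.3692 0.0822 0.024 ]
collar_mid 0.64 [530.1 240.8] [0.4955 0.1186 0.024 ]
collar_mouth 0.81 [544.4 148.4] [0.3702 0.0899 0.003 ]
collar_mouth 0.69 [519.3 229.7] [0.4885 0.1128 0.003 ]
```

View pics/w2.png

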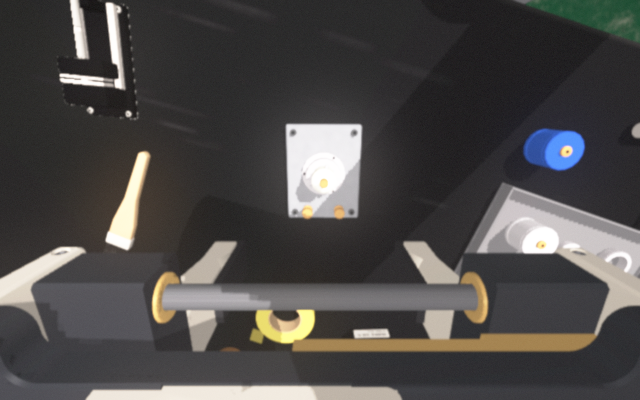

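The wrist view shows the test cell plate centred at (324,172) with its stub at (324,182). The blue look-alike is at (553,150), and the collar in the tray is at (530,238). I'll refine the stub position from image features.

```bash
python3 - <<'E'
from h import *
im=cv2.imread("pics/w2.png")
for q in("cell_base","stub_top"):
    for d in regions_of(q,"wrist")[:1]:
        m=d["region"].astype(np.uint8);r=cv2.minAreaRect(cv2.findNonZero(m));print(q,d["score"],d["rect"],r)
        b=cv2.boxPoints(r);P=np.array([ray("wrist",p,.012) for p in b]);print(P,P.mean(0))
c=cv2.resize(im[115:225,280:370],None,fx=5.3,fy=5.3,interpolation=cv2.INTER_CUBIC)
for p,z in(((.486,-.1915),.072),((.486,-.1915),.06),((.486,-.1915),.03)):
    pts=[]
    R={.072:.0055,.06:.0115,.03:.023}[z]
    for a in np.linspace(0,6.28,60):pts.append((proj("wrist",[p[0]+R*np.cos(a),p[1]+R*np.sin(a),z])-[280,115]+.5)*5.3)
    cv2.polylines(c,[np.int32(pts)],True,(0,0,255),1)
cv2.imwrite("pics/c2.png",c)
E
```

```text
cell_base 0.66 [285.1, 123.1, 361.6, 221.0] ((322.5146484375, 170.10679626464844), (76.43235778808594, 95.29866790771484), 0.9391909241676331)
[[ 0.5555 -0.2342  0.012 ]
 [ 0.4263 -0.2618  0.012 ]
 [ 0.4019 -0.1656  0.012 ]
 [ 0.5288 -0.1277  0.012 ]] [ 0.478125 -0.197325  0.012   ]
```

View pics/c2.png

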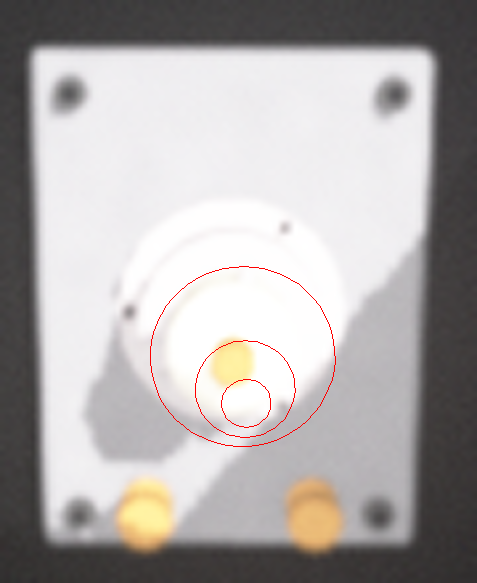

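```bash
python3 - <<'E'
from h import *
f=lambda u,v:(280+u/5.3-.4,115+v/5.3-.4)
S=np.array([ray("wrist",f(*p),.013) for p in((68,95),(393,95),(378,515),(80,515))]);print(S,S.mean(0),[np.linalg.norm(S[i]-S[i-1]).round(4) for i in range(4)])
print("contact",ray("wrist",f(232,362),.072),"boss58",ray("wrist",f(234,312),.014))
P=[ray("wrist",f(*p),.030) for p in((145,500),(315,500))];print("posts",P,np.mean(P,0))
s=get_state();print(s["eef_pos"],proj("wrist",s["eef_pos"]))
d=S[0]+S[1]-S[2]-S[3];print(np.arctan2(d[1],d[0]))
print(np.array(calibration("wrist")["extrinsics"]).round(4))
E
```

```text
[[ 0.437  -0.2493  0.013 ]
 [ 0.416  -0.1719  0.013 ]
 [ 0.5223 -0.1433  0.013 ]
 [ 0.5432 -0.2205  0.013 ]] [ 0.479625 -0.19625   0.013   ] [np.float64(0.11), np.float64(0.0802), np.float64(0.1101), np.float64(0.08)]
contact [ 0.4777 -0.197   0.072 ] boss58 [ 0.4787 -0.1954  0.014 ]
posts [array([ 0.5286, -0.2055,  0.03  ]), array([ 0.5173, -0.1635,  0.03  ])] [ 0.52295 -0.1845   0.03   ]
[ 0.47902302 -0.20229841  0.2516563 ] [318.18548266 256.06328106]
-2.8777711690433168
[[-0.2609  0.9186  0.297   0.3971]
 [ 0.9654  0.2478  0.0815 -0.2237]
 [ 0.0013  0.308  -0.9514  0.4101]
 [ 0.      0.      0.      1.    ]]
```

The arm hadn't settled in that frame (about 3 mm off), so I'll re-measure with it at rest.

```bash
cat > cell.py <<'E'
from h import *
def blobs(m,lo,hi):
    n,_,st,ce=cv2.connectedComponentsWithStats(m.astype(np.uint8))
    return [ce[i].round(2) for i in range(1,n) if lo<=st[i,4]<=hi]
C=calibration("wrist");s=get_state();im=grab_frame("wrist");s2=get_state();cv2.imwrite("pics/cell.png",im[:,:,::-1])
print(s["eef_pos"].round(4),s2["eef_pos"].round(4),s["ee_rot"].round(4))
W=np.zeros((400,640),bool);c=proj("wrist",[.480,-.194,.03]);u,v=int(c[0]),int(c[1]);W[v-60:v+60,u-60:u+60]=1
h=cv2.cvtColor(im,cv2.COLOR_RGB2HSV)
b=(h[...,1]>90)&(h[...,0]>12)&(h[...,0]<32)&(h[...,2]>120)&W
for p in blobs(b,8,400):print("brass",p,ray("wrist",p,.072,C),ray("wrist",p,.03,C))
g=cv2.cvtColor(im,cv2.COLOR_RGB2GRAY).astype(int)
bh=cv2.morphologyEx(g.astype(np.uint8),cv2.MORPH_BLACKHAT,np.ones((13,13)))
for p in blobs((bh>50)&W&(cv2.erode((cv2.morphologyEx((g>90).astype(np.uint8),cv2.MORPH_CLOSE,np.ones((15,15)))),np.ones((5,5)))>0),6,60):print("dark",p,ray("wrist",p,.013,C))
E
python3 cell.py
```

```text
[ 0.479  -0.2023  0.2517] [ 0.4791 -0.2022  0.2516] [-3.1416e+00  2.0000e-04 -2.8782e+00]
brass [325.61 185.87] [ 0.4805 -0.1935  0.072 ] [ 0.4909 -0.1897  0.03  ]
brass [309.09 215.21] [ 0.5212 -0.2031  0.072 ] [ 0.5366 -0.2005  0.03  ]
brass [340.93 214.8 ] [ 0.5106 -0.1658  0.072 ] [ 0.5247 -0.1586  0.03  ]
dark [294.54 135.8 ] [ 0.4403 -0.2457  0.013 ]
dark [355.69 135.5 ] [ 0.419  -0.1683  0.013 ]
dark [304.33 184.83] [ 0.5013 -0.217   0.013 ]
dark [297.19 214.48] [ 0.5462 -0.2161  0.013 ]
dark [353.19 214.05] [ 0.5248 -0.1391  0.013 ]
```

Rest measurements give a plate centre of (0.4826,-0.1923) and a stub of about (0.482,-0.1926). Next I'll go above the collar in the same attitude, so any camera bias cancels.

arm_command:
  commands:
    - {"tx": -0.2,"ty": 0.61,"tz": 0,"twist": 0}
    - {"tx": -0.2,"ty": 0.61,"tz": 0,"twist": 0}
    - {"tx": -0.2,"ty": 0.61,"tz": 0,"twist": 0}
    - {"tx": -0.2,"ty": 0.61,"tz": 0,"twist": 0}
    - {"tx": -0.2,"ty": 0.61,"tz": 0,"twist": 0}
    - {"tx": -0.2,"ty": 0.61,"tz": 0,"twist": 0}
    - {"tx": -0.2,"ty": 0.61,"tz": 0,"twist": 0}
    - {"tx": -0.2,"ty": 0.61,"tz": 0,"twist": 0}

```text
t: 3.25
eef_pos: [0.4877, -0.0421, 0.2515]
ee_rot: [-3.141, -0.0, -2.878]
force: [0.4, -0.3, -0.3]
width: 0.0874
gripper_force: 0.0
```

arm_command:
  commands:
    - {"tx": -0.19,"ty": 0.61,"tz": 0,"twist": 0}
    - {"tx": -0.19,"ty": 0.61,"tz": 0,"twist": 0}
    - {"tx": -0.19,"ty": 0.61,"tz": 0,"twist": 0}
    - {"tx": -0.19,"ty": 0.61,"tz": 0,"twist": 0}
    - {"tx": -0.19,"ty": 0.61,"tz": 0,"twist": 0}
    - {"tx": -0.19,"ty": 0.61,"tz": 0,"twist": 0}
    - {"tx": -0.19,"ty": 0.61,"tz": 0,"twist": 0}
    - {"tx": -0.19,"ty": 0.61,"tz": 0,"twist": 0}
  claw: 0.72

```text
t: 3.92
eef_pos: [0.4938, 0.1169, 0.2515]
ee_rot: [-3.141, -0.0, -2.879]
force: [-0.6, -0.6, -0.5]
width: 0.0627
gripper_force: 0.0
```

```bash
python3 - <<'E'
from h import *
grab_frame("wrist");grab_frame("wrist");grab_frame("wrist")
C=calibration("wrist");s=get_state();im=grab_frame("wrist");s2=get_state();save("w3.png",im)
print(s["eef_pos"],s2["eef_pos"],s["ee_rot"],s["width"])
for q,z in(("collar_mid",.024),("collar_mouth",.003),("tray",0)):
    for d in spot_point(q,"wrist")[:2]:print(q,round(d["score"],2),np.round(d["uv"],1),ray("wrist",d["uv"],z,C))
h=cv2.cvtColor(im,cv2.COLOR_RGB2HSV)
b=(h[...,1]>80)&(h[...,0]>12)&(h[...,0]<32)&(h[...,2]>120);b[240:]=0
n,_,st,ce=cv2.connectedComponentsWithStats(b.astype(np.uint8))
for i in range(1,n):
    if st[i,4]>8:print("brass",ce[i],st[i,4],ray("wrist",ce[i],.049,C))
R=regions_of("collar_mid","wrist")
for d in R[:2]:print(d["score"],d["rect"])
p=proj("wrist",[.494,.118,.045]);x,y=max(0,int(p[0])-60),max(0,int(p[1])-60);print(x,y)
save("c3.png",cv2.resize(im[y:y+120,x:x+120],None,fx=4,fy=4,interpolation=cv2.INTER_CUBIC))
E
```

```text
[0.49380188 0.11717048 0.25166315] [0.4937988  0.11736868 0.25167562] [ 3.14156013e+00  1.12773420e-04 -2.87865695e+00] 0.06291078735776458
collar_mid 0.98 [316.3 172.7] [0.493  0.1136 0.024 ]
collar_mid 0.78 [319.6  68.1] [0.3691 0.0847 0.024 ]
collar_mouth 0.69 [318.4 170.1] [0.4931 0.1164 0.003 ]
collar_mouth 0.65 [320.7  70.9] [0.3696 0.0863 0.003 ]
tray 0.92 [360.6 213.2] [0.5397 0.1932 0.    ]
tray 0.62 [319.6 171.5] [0.4952 0.1187 0.    ]
brass [460.61873351  28.47229551] 758 [0.2946 0.2219 0.049 ]
brass [451.66666667  57.61904762] 21 [0.3236 0.2237 0.049 ]
brass [319.42372881  67.47457627] 59 [0.3713 0.0851 0.049 ]
brass [ 48.02040816 100.05442177] 147 [ 0.4858 -0.2075  0.049 ]
brass [532.87689203 131.97477296] 991 [0.373  0.3487 0.049 ]
brass [ 72.61340206 143.40721649] 194 [ 0.5293 -0.1796  0.049 ]
brass [106.84090909 143.32386364] 176 [ 0.5185 -0.1399  0.049 ]
brass [317.54545455 176.21212121] 33 [0.4916 0.1151 0.049 ]
brass [384.46153846 222.42948718] 156 [0.5286 0.2157 0.049 ]
brass [296.41176471 227.11764706] 17 [0.565  0.1059 0.049 ]
brass [ 82.38582677 236.26377953] 254 [ 0.6516 -0.1655  0.049 ]
0.92 [296.9, 41.7, 339.6, 89.6]
0.74 [300.3, 152.2, 334.7, 194.2]
258 117
```

View pics/c3.png

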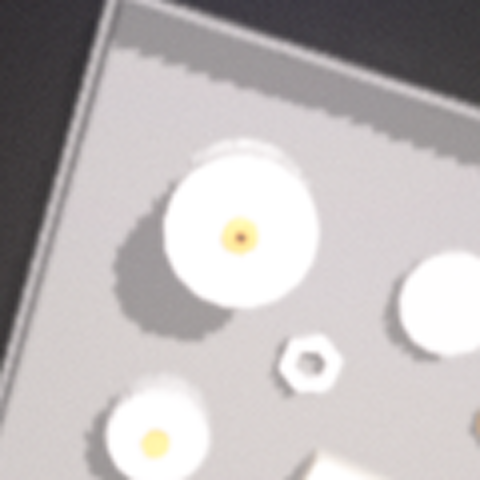

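The crop shows the collar's top disc at crop (241,230), i.e. pixel (318,174), which is about (0.491, 0.115). Fingers at 63 mm opening clear the wall, the small cap and the disc, so I'll descend.

arm_command:
  commands:
    - {"tx": 0.013,"ty": -0.006,"tz": 0.15,"twist": 0}
    - {"tx": 0.013,"ty": -0.006,"tz": 0.3,"twist": 0}
    - {"tx": 0.013,"ty": -0.006,"tz": 0.45,"twist": 0}
    - {"tx": 0.013,"ty": -0.006,"tz": 0.58,"twist": 0}
    - {"tx": 0.013,"ty": -0.006,"tz": 0.7,"twist": 0}
    - {"tx": 0.013,"ty": -0.006,"tz": 0.8,"twist": 0}
    - {"tx": 0.013,"ty": -0.006,"tz": 0.88,"twist": 0}
    - {"tx": 0.013,"ty": -0.006,"tz": 0.955,"twist": 0}

```text
t: 4.98
eef_pos: [0.4907, 0.1158, 0.0114]
ee_rot: [-3.141, -0.001, -2.877]
force: [-0.3, 0.7, 0.0]
width: 0.0632
gripper_force: 0.0
```

arm_command:
  commands:
    - {"tx": 0,"ty": 0,"tz": 0,"twist": 0}
    - {"tx": 0,"ty": 0,"tz": 0,"twist": 0}
    - {"tx": 0,"ty": 0,"tz": 0,"twist": 0}
    - {"tx": 0,"ty": 0,"tz": 0,"twist": 0}
    - {"tx": 0,"ty": 0,"tz": 0,"twist": 0}
    - {"tx": 0,"ty": 0,"tz": 0,"twist": 0}
    - {"tx": 0,"ty": 0,"tz": 0,"twist": 0}
    - {"tx": 0,"ty": 0,"tz": 0,"twist": 0}
  claw: 0.4
  grip_force: 30

```text
t: 5.65
eef_pos: [0.4914, 0.1164, 0.0137]
ee_rot: [3.141, 0.001, -2.877]
force: [-3.2, 0.5, 7.5]
width: 0.0478
gripper_force: 30.0
```

arm_command:
  commands:
    - {"tx": 0,"ty": 0,"tz": -0.04,"twist": 0}
    - {"tx": 0,"ty": 0,"tz": -0.1,"twist": 0}
    - {"tx": 0,"ty": 0,"tz": -0.18,"twist": 0}
    - {"tx": 0,"ty": 0,"tz": -0.28,"twist": 0}
    - {"tx": 0,"ty": 0,"tz": -0.36,"twist": 0}
    - {"tx": 0,"ty": 0,"tz": -0.44,"twist": 0}
    - {"tx": 0,"ty": 0,"tz": -0.48,"twist": 0}
    - {"tx": 0,"ty": 0,"tz": -0.48,"twist": 0}

```text
t: 6.32
eef_pos: [0.4922, 0.1167, 0.1355]
ee_rot: [3.14, 0.005, -2.877]
force: [-0.1, -0.4, -1.1]
width: 0.0478
gripper_force: 30.0
```

```bash
python3 - <<'E'
from h import *
for _ in range(3): save("w4.png",grab_frame("wrist"))
s=get_state();print(s["eef_pos"],s["ee_rot"],s["force"],s["width"],s["gripper_force"])
save("s4.png",grab_frame("side"))
e=s["eef_pos"];C=calibration("wrist")
for z in(.012,.033,.0375):print(proj("wrist",[e[0],e[1],e[2]+z]),z)
im=cv2.imread("pics/w4.png");a=cv2.resize(im[180:300,220:420],None,fx=3,fy=3)
i2=cv2.imread("pics/s4.png");p=proj("side",e).astype(int);b=cv2.resize(i2[p[1]-50:p[1]+50,p[0]-30:p[0]+30],None,fx=3.3,fy=3.6)
cv2.imwrite("pics/c4.png",np.hstack([a,b]) if a.shape[0]==b.shape[0] else a)
E
```

```text
[0.49022975 0.11572879 0.13185994] [-3.14155766e+00 -1.39181067e-03 -2.87717953e+00] [-0.13679783 -0.81756813 -2.06383965] 0.04741795460864852 29.999737595790066
[318.2354168  266.77927923] 0.012
[318.08253274 288.68430999] 0.033
[318.04412673 294.18707407] 0.0375
```

View pics/c4.png

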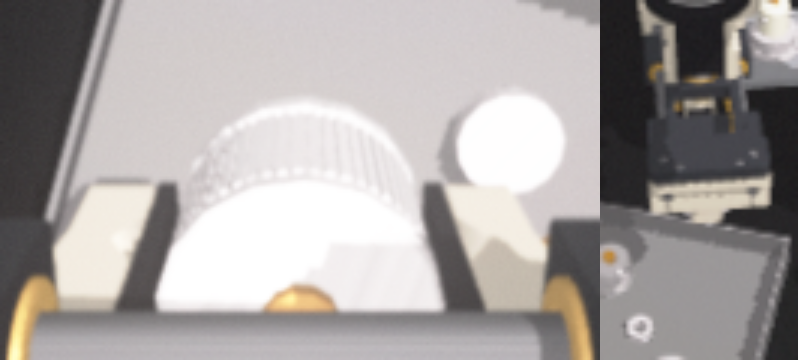

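The collar is held upright with its rim front at crop (303,180), i.e. pixel (321,240). I'll use the rim edges to work out its offset along tool x.

```bash
python3 - <<'E'
from h import *
e=get_state()["eef_pos"];y=-2.8772;ex=np.array([np.cos(y),np.sin(y),0])
for o in(-.003,0,.003):
    f=lambda r,z:proj("wrist",e+ex*(r+o)+[0,0,z])[1].round(1)
    print(o,"mouth",f(.024,-.010),"top",f(.024,.032),"brass",f(.0065,.036))
g=cv2.imread("pics/w4.png",0)
print(g[205:285,320].tolist(),g[205:285,316].tolist())
d=np.array([.482,-.1926])-e[:2];ey=np.array([np.sin(y),-np.cos(y)]);print(d@ex[:2],d@ey)
E
```

```text
-0.003 mouth 217.1 top 248.4 brass 285.3
0 mouth 212.5 top 242.6 brass 279.9
0.003 mouth 207.8 top 236.8 brass 274.3
[207, 209, 209, 208, 208, 209, 214, 223, 232, 243, 252, 253, 246, 238, 235, 235, 235, 235, 235, 235, 234, 234, 234, 235, 234, 234, 235, 235, 234, 234, 239, 248, 246, 237, 234, 249, 254, 255, 255, 255, 255, 255, 255, 255, 255, 255, 255, 255, 255, 255, 255, 255, 255, 255, 255, 255, 255, 255, 255, 255, 255, 255, 255, 255, 255, 255, 254, 252, 243, 220, 182, 164, 172, 193, 203, 204, 204, 196, 168, 137] [206, 208, 207, 210, 208, 210, 209, 219, 226, 235, 248, 252, 249, 240, 231, 230, 231, 230, 230, 233, 232, 231, 230, 230, 231, 231, 232, 232, 232, 232, 231, 231, 234, 235, 232, 240, 252, 255, 255, 255, 255, 255, 255, 255, 255, 255, 255, 255, 255, 255, 255, 255, 255, 255, 255, 255, 255, 255, 255, 255, 255, 255, 255, 255, 255, 255, 255, 255, 254, 247, 225, 195, 203, 228, 238, 236, 224, 206, 174, 141]
0.08836618811084752 -0.29538271316377895
```

arm_command:
  commands:
    - {"tx": 0.03,"ty": -0.1,"tz": 0,"twist": 0}
    - {"tx": 0.07,"ty": -0.22,"tz": 0,"twist": 0}
    - {"tx": 0.11,"ty": -0.36,"tz": 0,"twist": 0}
    - {"tx": 0.15,"ty": -0.5,"tz": 0,"twist": 0}
    - {"tx": 0.18,"ty": -0.62,"tz": 0,"twist": 0}
    - {"tx": 0.22,"ty": -0.74,"tz": 0,"twist": 0}
    - {"tx": 0.26,"ty": -0.86,"tz": 0,"twist": 0}
    - {"tx": 0.29,"ty": -0.98,"tz": 0,"twist": 0}

```text
t: 7.18
eef_pos: [0.4837, -0.1409, 0.1314]
ee_rot: [3.141, -0.003, -2.877]
force: [0.9, 0.4, -1.3]
width: 0.0474
gripper_force: 30.0
```

arm_command:
  commands:
    - {"tx": 0.03,"ty": -0.1,"tz": 0.02,"twist": 0}
    - {"tx": 0.05,"ty": -0.16,"tz": 0.04,"twist": 0}
    - {"tx": 0.06,"ty": -0.2,"tz": 0.06,"twist": 0}
    - {"tx": 0.06,"ty": -0.2,"tz": 0.08,"twist": 0}
    - {"tx": 0.06,"ty": -0.2,"tz": 0.1,"twist": 0}
    - {"tx": 0.06,"ty": -0.2,"tz": 0.1,"twist": 0}
    - {"tx": 0.06,"ty": -0.2,"tz": 0.1,"twist": 0}
    - {"tx": 0.06,"ty": -0.2,"tz": 0.1,"twist": 0}

```text
t: 7.85
eef_pos: [0.484, -0.1908, 0.1079]
ee_rot: [-3.141, 0.0, -2.875]
force: [0.9, -0.6, -1.5]
width: 0.0477
gripper_force: 30.0
```

```bash
python3 - <<'E'
from h import *
for _ in range(3): im=grab_frame("wrist")
save("w5.png",im)
s=get_state();e=s["eef_pos"];print(s["t"],e,s["ee_rot"],s["force"],s["q"])
y=s["ee_rot"][2];d=np.array([.482,-.1926])-e[:2];ex=np.array([np.cos(y),np.sin(y)]);ey=np.array([np.sin(y),-np.cos(y)]);print(d@ex,d@ey)
save("c5.png",cv2.resize(im[90:300,220:420],None,fx=2.8,fy=2.8))
E
```

```text
8.0 [ 0.48406644 -0.1910471   0.10822001] [-3.14135629e+00  7.14393630e-04 -2.87585083e+00] [ 1.02692079  0.24093012 -1.54165651] [ 1.58838721e-03  2.17762217e-01 -4.85853191e-01  5.46433921e-05
 -8.66429593e-01 -1.30667834e+00]
0.002401734302605037 -0.0009556935104181558
```

View pics/c5.png

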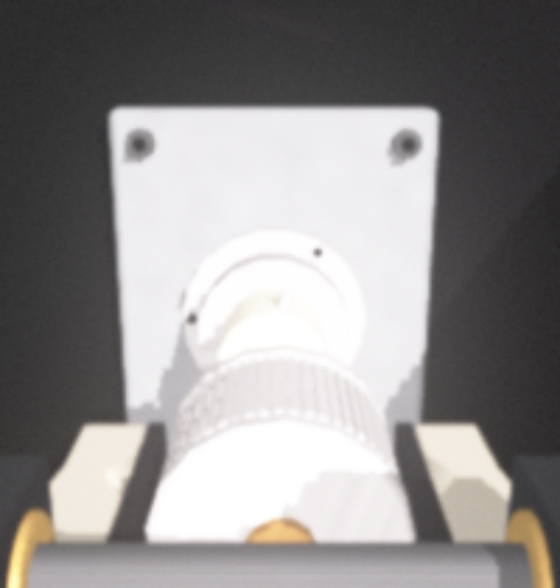

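The view shows the stub between the flange (crop centre about column 275) and the collar (centre about column 281). That suggests a small lateral offset, so I'll quantify it.

```bash
python3 - <<'E'
from h import *
im=cv2.imread("pics/w5.png");g=im.max(2).astype(int)
e=get_state()["eef_pos"]
for z in(.14,.12,.108,.05,.016,.013):print(z,proj("wrist",[e[0],e[1],z]).round(1))
f=lambda u,v:(220+(u+.5)/2.8-.5,90+(v+.5)/2.8-.5)
for n,p,z in(("scr",(140,144),.013),("scr",(406,144),.013),("flange top",(275,229),.016),("fl L",(183,300),.016),("fl R",(367,300),.016)):print(n,np.round(f(*p),1),ray("wrist",f(*p),z))
for r in(120,130,140,145,150,160,170,195,200,205,210,240,250,262,270,280):
    x=g[r,250:390];dx=np.diff(x);print(r,(np.argsort(-abs(dx))[:8]+250).tolist())
E
```

```text
0.14 [318.  286.7]
0.12 [318.1 266.1]
0.108 [318.2 255.8]
0.05 [318.5 220.4]
0.016 [318.6 206.5]
0.013 [318.6 205.4]
scr [269.7 141.1] [ 0.4397 -0.2458  0.013 ]
scr [364.7 141.1] [ 0.4186 -0.1685  0.013 ]
flange top [317.9 171.5] [ 0.4535 -0.1999  0.016 ]
fl L [285.  196.8] [ 0.4831 -0.222   0.016 ]
fl R [350.8 196.8] [ 0.4679 -0.166   0.016 ]
120 [361, 382, 348, 265, 353, 298, 275, 264]
130 [375, 259, 258, 376, 374, 260, 257, 377]
140 [375, 376, 258, 359, 259, 274, 264, 370]
145 [375, 259, 376, 258, 260, 264, 273, 368]
150 [259, 375, 374, 258, 260, 376, 373, 261]
160 [374, 260, 375, 259, 261, 373, 258, 376]
170 [260, 374, 373, 261, 259, 375, 262, 372]
195 [262, 372, 373, 261, 263, 286, 285, 284]
200 [262, 372, 371, 261, 263, 373, 291, 264]
205 [262, 372, 371, 263, 289, 261, 290, 373]
210 [263, 371, 372, 262, 264, 285, 282, 283]
240 [264, 369, 265, 370, 357, 360, 278, 282]
250 [269, 369, 359, 360, 370, 268, 279, 278]
262 [276, 374, 373, 275, 362, 265, 264, 363]
270 [273, 262, 274, 365, 261, 376, 377, 364]
280 [271, 367, 258, 380, 368, 272, 270, 259]
```

arm_command:
  commands:
    - {"tx": 0.008,"ty": -0.007,"tz": 0.02,"twist": 0}
    - {"tx": 0.008,"ty": -0.007,"tz": 0.04,"twist": 0}
    - {"tx": 0.008,"ty": -0.007,"tz": 0.06,"twist": 0}
    - {"tx": 0.008,"ty": -0.007,"tz": 0.08,"twist": 0}
    - {"tx": 0.008,"ty": -0.007,"tz": 0.1,"twist": 0}
    - {"tx": 0.008,"ty": -0.007,"tz": 0.12,"twist": 0}
    - {"tx": 0.008,"ty": -0.007,"tz": 0.14,"twist": 0}
    - {"tx": 0.008,"ty": -0.007,"tz": 0.14,"twist": 0}

```text
t: 8.67
eef_pos: [0.4815, -0.1937, 0.0715]
ee_rot: [3.141, -0.002, -2.877]
force: [0.5, -0.3, -1.1]
width: 0.0475
gripper_force: 30.0
```

arm_command:
  commands:
    - {"tx": 0,"ty": 0,"tz": 0.0,"twist": 0}
    - {"tx": 0,"ty": 0,"tz": 0.004,"twist": 0}
    - {"tx": 0,"ty": 0,"tz": 0.008,"twist": 0}
    - {"tx": 0,"ty": 0,"tz": 0.012,"twist": 0}
    - {"tx": 0,"ty": 0,"tz": 0.016,"twist": 0}
    - {"tx": 0,"ty": 0,"tz": 0.02,"twist": 0}
    - {"tx": 0,"ty": 0,"tz": 0.02,"twist": 0}
    - {"tx": 0,"ty": 0,"tz": 0.02,"twist": 0}

```text
t: 9.33
eef_pos: [0.4822, -0.1938, 0.0678]
ee_rot: [3.142, -0.0, -2.877]
force: [-0.2, 0.2, -1.5]
width: 0.0476
gripper_force: 30.0
```

arm_command:
  commands:
    - {"tx": 0,"ty": 0,"tz": 0.003,"twist": 0}
    - {"tx": 0,"ty": 0,"tz": 0.006,"twist": 0}
    - {"tx": 0,"ty": 0,"tz": 0.009,"twist": 0}
    - {"tx": 0,"ty": 0,"tz": 0.012,"twist": 0}
    - {"tx": 0,"ty": 0,"tz": 0.014,"twist": 0}
    - {"tx": 0,"ty": 0,"tz": 0.016,"twist": 0}
    - {"tx": 0,"ty": 0,"tz": 0.016,"twist": 0}
    - {"tx": 0,"ty": 0,"tz": 0.016,"twist": 0}

```text
t: 10.0
eef_pos: [0.4823, -0.1938, 0.0638]
ee_rot: [-3.142, -0.0, -2.877]
force: [-0.7, 1.0, -0.5]
width: 0.0473
gripper_force: 30.0
```

arm_command:
  commands:
    - {"tx": 0,"ty": 0,"tz": 0.003,"twist": 0}
    - {"tx": 0,"ty": 0,"tz": 0.006,"twist": 0}
    - {"tx": 0,"ty": 0,"tz": 0.009,"twist": 0}
    - {"tx": 0,"ty": 0,"tz": 0.011,"twist": 0}
    - {"tx": 0,"ty": 0,"tz": 0.013,"twist": 0}
    - {"tx": 0,"ty": 0,"tz": 0.015,"twist": 0}
    - {"tx": 0,"ty": 0,"tz": 0.016,"twist": 0}
    - {"tx": 0,"ty": 0,"tz": 0.016,"twist": 0}

```text
t: 10.67
eef_pos: [0.4823, -0.1938, 0.0604]
ee_rot: [-3.141, 0.0, -2.876]
force: [-2.6, 1.4, 6.1]
width: 0.0481
gripper_force: 30.0
```

Contact with the pins at about 7 N, as expected. Now I'll turn with light pressure.

arm_command:
  commands:
    - {"tx": 0.001,"ty": 0.001,"tz": 0,"twist": -0.02}
    - {"tx": 0.001,"ty": 0.001,"tz": 0,"twist": -0.04}
    - {"tx": 0.001,"ty": 0.001,"tz": 0,"twist": -0.06}
    - {"tx": 0.001,"ty": 0.001,"tz": 0,"twist": -0.08}
    - {"tx": 0.001,"ty": 0.001,"tz": 0,"twist": -0.1}
    - {"tx": 0.001,"ty": 0.001,"tz": 0,"twist": -0.12}
    - {"tx": 0.001,"ty": 0.001,"tz": 0,"twist": -0.14}
    - {"tx": 0.001,"ty": 0.001,"tz": 0,"twist": -0.16}

```text
t: 11.33
eef_pos: [0.4829, -0.1937, 0.0605]
ee_rot: [-3.14, 0.001, -2.371]
force: [0.1, 0.6, 3.5]
width: 0.0473
gripper_force: 30.0
```

```bash
python3 -c "
from h import *
s=get_state();print(s['eef_pos'],s['ee_rot'],s['force'],s['moment'],s['q'])"
```

```text
[ 0.48287359 -0.19369148  0.06047821] [-3.14009265e+00  1.08573795e-03 -2.37072680e+00] [0.12142623 0.56640724 3.51321796] [ 0.1644237   0.00260509 -0.0478244 ] [-3.66961937e-03  2.79755910e-01 -5.38960825e-01  4.58727445e-04
 -7.50254542e-01 -7.96596946e-01]
```

arm_command:
  commands:
    - {"tx": 0,"ty": 0,"tz": 0.002,"twist": -0.02}
    - {"tx": 0,"ty": 0,"tz": 0.002,"twist": -0.04}
    - {"tx": 0,"ty": 0,"tz": 0.002,"twist": -0.06}
    - {"tx": 0,"ty": 0,"tz": 0.002,"twist": -0.08}
    - {"tx": 0,"ty": 0,"tz": 0.002,"twist": -0.1}
    - {"tx": 0,"ty": 0,"tz": 0.002,"twist": -0.12}
    - {"tx": 0,"ty": 0,"tz": 0.002,"twist": -0.14}
    - {"tx": 0,"ty": 0,"tz": 0.002,"twist": -0.16}

```text
t: 12.0
eef_pos: [0.4822, -0.1936, 0.0594]
ee_rot: [-3.141, 0.0, -1.868]
force: [0.6, 0.1, -1.5]
width: 0.0479
gripper_force: 30.0
```

Force fell to the free value at the lower height, so it may be in the keyways. I'll press down gently without turning.

arm_command:
  commands:
    - {"tx": 0,"ty": 0,"tz": 0.002,"twist": 0}
    - {"tx": 0,"ty": 0,"tz": 0.003,"twist": 0}
    - {"tx": 0,"ty": 0,"tz": 0.004,"twist": 0}
    - {"tx": 0,"ty": 0,"tz": 0.005,"twist": 0}
    - {"tx": 0,"ty": 0,"tz": 0.006,"twist": 0}
    - {"tx": 0,"ty": 0,"tz": 0.006,"twist": 0}
    - {"tx": 0,"ty": 0,"tz": 0.006,"twist": 0}
    - {"tx": 0,"ty": 0,"tz": 0.006,"twist": 0}

```text
t: 12.67
eef_pos: [0.482, -0.1936, 0.0578]
ee_rot: [-3.141, 0.0, -1.872]
force: [0.2, 1.2, -0.7]
width: 0.0476
gripper_force: 30.0
```

```bash
python3 -c "
from h import *
s=get_state();print(s['eef_pos'],s['ee_rot'],s['force'],s['moment'],s['q'])"
```

```text
[ 0.48200675 -0.19357603  0.05781049] [-3.14149988e+00  4.57156454e-05 -1.87175455e+00] [ 0.16368093  1.18879204 -0.73065134] [ 1.63930601e-01 -1.86904311e-01  2.69222902e-05] [-3.69489793e-03  2.83263647e-01 -5.41845263e-01 -2.43751495e-05
 -7.45585319e-01 -2.97245424e-01]
```

It is in the keyways: 2.7 mm below pin level with no resistance. Lowering further.

arm_command:
  commands:
    - {"tx": 0,"ty": 0,"tz": 0.006,"twist": 0}
    - {"tx": 0,"ty": 0,"tz": 0.012,"twist": 0}
    - {"tx": 0,"ty": 0,"tz": 0.018,"twist": 0}
    - {"tx": 0,"ty": 0,"tz": 0.024,"twist": 0}
    - {"tx": 0,"ty": 0,"tz": 0.03,"twist": 0}
    - {"tx": 0,"ty": 0,"tz": 0.034,"twist": 0}
    - {"tx": 0,"ty": 0,"tz": 0.037,"twist": 0}
    - {"tx": 0,"ty": 0,"tz": 0.037,"twist": 0}

```text
t: 13.33
eef_pos: [0.482, -0.1936, 0.0485]
ee_rot: [3.142, -0.0, -1.871]
force: [1.2, 1.6, 1.5]
width: 0.0475
gripper_force: 30.0
```

arm_command:
  commands:
    - {"tx": 0,"ty": 0,"tz": 0.003,"twist": 0}
    - {"tx": 0,"ty": 0,"tz": 0.006,"twist": 0}
    - {"tx": 0,"ty": 0,"tz": 0.009,"twist": 0}
    - {"tx": 0,"ty": 0,"tz": 0.012,"twist": 0}
    - {"tx": 0,"ty": 0,"tz": 0.015,"twist": 0}
    - {"tx": 0,"ty": 0,"tz": 0.018,"twist": 0}
    - {"tx": 0,"ty": 0,"tz": 0.02,"twist": 0}
    - {"tx": 0,"ty": 0,"tz": 0.02,"twist": 0}

```text
t: 14.0
eef_pos: [0.482, -0.1936, 0.0437]
ee_rot: [-3.141, -0.0, -1.871]
force: [-0.6, 1.8, 6.5]
width: 0.0478
gripper_force: 30.0
```

```bash
python3 -c "
from h import *
s=get_state();print(s['eef_pos'],s['ee_rot'],s['force'],s['moment'],s['q'])"
```

```text
[ 0.48204407 -0.19363314  0.04370056] [-3.14136170e+00 -3.17310045e-05 -1.87138537e+00] [-0.63563915  1.7571975   6.45092146] [ 0.58818736  0.35727467 -0.00529192] [-3.72329425e-03  3.03775682e-01 -5.55551774e-01  1.49978583e-04
 -7.11257302e-01 -2.96979347e-01]
```

The spring is being felt (8 N net). The last millimetres go slowly until the force rises stiffly.

arm_command:
  commands:
    - {"tx": 0,"ty": 0,"tz": 0.002,"twist": 0}
    - {"tx": 0,"ty": 0,"tz": 0.004,"twist": 0}
    - {"tx": 0,"ty": 0,"tz": 0.006,"twist": 0}
    - {"tx": 0,"ty": 0,"tz": 0.008,"twist": 0}
    - {"tx": 0,"ty": 0,"tz": 0.01,"twist": 0}
    - {"tx": 0,"ty": 0,"tz": 0.01,"twist": 0}
    - {"tx": 0,"ty": 0,"tz": 0.01,"twist": 0}
    - {"tx": 0,"ty": 0,"tz": 0.01,"twist": 0}

```text
t: 14.67
eef_pos: [0.4821, -0.1936, 0.0414]
ee_rot: [-3.141, -0.0, -1.871]
force: [-2.4, 1.6, 7.9]
width: 0.0474
gripper_force: 30.0
```

arm_command:
  commands:
    - {"tx": 0,"ty": 0,"tz": 0.001,"twist": 0}
    - {"tx": 0,"ty": 0,"tz": 0.002,"twist": 0}
    - {"tx": 0,"ty": 0,"tz": 0.003,"twist": 0}
    - {"tx": 0,"ty": 0,"tz": 0.003,"twist": 0}
    - {"tx": 0,"ty": 0,"tz": 0.003,"twist": 0}
    - {"tx": 0,"ty": 0,"tz": 0.003,"twist": 0}
    - {"tx": 0,"ty": 0,"tz": 0.003,"twist": 0}
    - {"tx": 0,"ty": 0,"tz": 0.003,"twist": 0}

```text
t: 15.33
eef_pos: [0.4821, -0.1937, 0.0408]
ee_rot: [-3.141, -0.0, -1.871]
force: [-1.1, 1.8, 8.9]
width: 0.0476
gripper_force: 30.0
```

arm_command:
  commands:
    - {"tx": 0,"ty": 0,"tz": 0.001,"twist": 0}
    - {"tx": 0,"ty": 0,"tz": 0.002,"twist": 0}
    - {"tx": 0,"ty": 0,"tz": 0.003,"twist": 0}
    - {"tx": 0,"ty": 0,"tz": 0.003,"twist": 0}
    - {"tx": 0,"ty": 0,"tz": 0.003,"twist": 0}
    - {"tx": 0,"ty": 0,"tz": 0.003,"twist": 0}
    - {"tx": 0,"ty": 0,"tz": 0.003,"twist": 0}
    - {"tx": 0,"ty": 0,"tz": 0.003,"twist": 0}

```text
t: 16.0
eef_pos: [0.4821, -0.1937, 0.0407]
ee_rot: [-3.141, -0.0, -1.871]
force: [-4.4, 4.4, 15.7]
width: 0.0473
gripper_force: 30.0
```

It stopped stiffly at 0.0407, which is 20 mm below pin level: home at about 17 N. I'll let it settle, check, and hand in.

```bash
python3 - <<'E'
from h import *
for _ in range(6):
    grab_frame("side");s=get_state();print(s["t"],s["eef_pos"].round(4),s["force"].round(1),s["moment"].round(2),s["gripper_force"])
im=grab_frame("side");save("s6.png",cv2.resize(im[120:200,280:390],None,fx=5,fy=5,interpolation=cv2.INTER_CUBIC))
E
```

```text
16.05 [ 0.4822 -0.1937  0.0407] [-4.3  3.2 16.6] [1.27 1.58 0.01] 30.002644730557222
16.1 [ 0.4821 -0.1937  0.0407] [-4.5  3.6 16.6] [1.28 1.59 0.04] 30.00264181784587
16.15 [ 0.4821 -0.1937  0.0407] [-3.8  3.4 15.4] [1.29 1.6  0.01] 30.002604706969578
16.2 [ 0.4821 -0.1937  0.0407] [-4.   3.  15.2] [ 1.25  1.63 -0.09] 30.002771161089186
16.25 [ 0.4821 -0.1937  0.0407] [-3.9  4.1 16.2] [ 1.37  1.58 -0.01] 30.002614365366753
16.3 [ 0.4822 -0.1937  0.0407] [-3.3  3.7 15.6] [1.34 1.57 0.02] 30.002636940625962
```

View pics/s6.png

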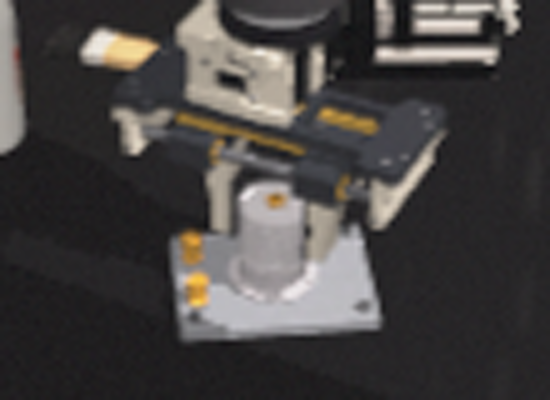

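The crop shows the gripped collar sitting upright on the boss, with its axis at about (272,240). The force is steady and nothing is moving, so I'm handing in.

```bash
python3 -c "
from station import *
print(job_done())"
```

```text
the job is handed in; nothing more can be done
None
```

I handed the job in with the collar gripped at 30 N and held down on the boss under about 17 N, 20 mm below pin level, its keyways over the pins; the hand-in gave no verdict.

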